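# Set the swing gauge at the clay figure

## Robot

A 6-joint arm with a two-finger parallel gripper is mounted at the origin on the work surface. World frame = base frame: x ahead of the robot, y to its left, z up, the work surface at z = 0. Lengths are in m, angles in rad, forces in N, time in s.
With the tool pointing down it reaches from about 0.3 to 0.825 m from the base axis. Payload 5.4 kg.
Tool frame: the origin (TCP) lies at the very end of the fingers, on their centre line; the grasp point (between the pads) lies 19 mm behind it (env.grasp_offset is the distance from the TCP to the grasp point, in m); z points along the fingers, y is the line along which they close (so a half turn about z gives the same grasp; the last joint's range is limited). The gripper opens to 92 mm and grips with 3 to 60 N. Pads are 20 mm wide; open, the fingers measure 128 mm over their backs; the gripper's body (75 mm by 189 mm) begins 69 mm behind the grasp point.
Start: joints at [-1.522, 0.158, 1.597, -0, 1.386, -0.21], TCP at [0.147, -0.556, 0.215] pointing down, gripper open.
Joint ranges: [-2.91, 2.91], [-0.94, 2.29], [0.18, 2.7], [-1.29, 4.43], [0.17, 2.64], [-3, 3]. Speed limits (rad/s): [2.57, 2.57, 3.14, 3.14, 3.14, 3.14].

## Interface

Orientations are given as [roll, pitch, yaw] about the fixed x, y, z axes, in that order (R = Rz(yaw) Ry(pitch) Rx(roll)).
In Python, from station import env gives the robot as it stands. The module is installed in compiled form; this text tells all that it offers.
- The arm moves only by the shell command python3 -m handwheel 'ROWS' [OPENING] [FORCE]. ROWS is JSON, a list of rows, each a list of 4 numbers: the shift along the tool's x, y, z in units of 30 mm (1.0 is 30 mm), then the turn about the tool's z in units of 10 degrees (1.0 is 10 degrees). In form: [[dx, dy, dz, yaw], ...]. A call has 1 to 8 rows; each row shifts and turns the commanded pose from where the row before left it, along the tool's axes as they then stand; what a row does not reach is not made up. A row lasts 1/8 s, in which the tool goes at most 62.5 mm and 10.7 degrees, less where a joint would pass 70% of its speed; a pose out of reach is approached as far as the arm can. A call is refused whole if a number of a shift passes 1 or a number of a turn 1, either way. A call with a gripper value outside its range is refused whole. OPENING is the finger opening in mm, from 0 to 91.9, set as the call begins (- or left out, the last holds). The fingers move at their own pace and stop on an object; FORCE is the grip in N (left out, the last holds). Time passes only in rows, so rows that do not move let the fingers close. It gives the time, the measured TCP pose, the force, the opening and the grip force at its end, in the units of the state.
- env.sense(): the state, without advancing time (a new reading comes with each control period).
- env.read_camera(name): name is "scene" or "top" or "wrist"; returns a dict with "image" (420x560x3 uint8, red, green, blue), "intrinsics" (3x3 intrinsics, pixels), "world_to_cam" (4x4, takes a point from world to camera coordinates); the wrist camera has in their place "hand_eye" (4x4, takes a point from camera to tool coordinates, whose origin is the TCP and whose axes are the flange's). Camera axes: x right, y down, z forward; pixel columns grow to the right and rows downward; lengths in m; the calibration is good to about 2 mm. A picture is of the moment at which its call begins: read the wrist's pose just before it. There is no depth.
- env.hand_in(): hands the job in; it is judged then, once.
The state is a dict: "clock": time; "joint_pos": joint angles; "qvel": joint speeds; "joint_torque": joint torques, N m; "tcp_pos": TCP position; "tool_rot": TCP orientation; "wrist_force": force on the tool from outside, world axes, zero at the start; "torque": the same for the moment, N m; "finger_gap": finger opening in m; "finger_force": force on a finger pad.
Only numpy, scipy, OpenCV 4.12 (cv2) and the standard library are available. Lean on these libraries where they do the work, as an engineer would, in place of code of your own. Each camera call takes 0.05 s, during which the arm holds its last target. There are 200 camera calls.

## Task

Swing the measuring gauge's arm in towards the clay figure until it rests against its stop; then squeeze the green lock button on the black sliding grip and draw the pointer out until the grip's index is level with the red marker on the scale. Finish while still holding: keep pinching the grip with the button squeezed in, the arm at its stop and the pointer steady at that mark, so that the sculptor can see how far the clay must be built up. The gauge must not touch the figure, the red marker must stay where it was set, and nothing else on the bench may be disturbed.

Things in the scene. Friction and masses are not known exactly. Their poses are not given: they have to be found in the camera images.
- gauge_stand: Fixed dark iron foot (150 x 120 mm) with an upright steel post, 203 mm high; origin under the post's axis at bench level. The arm hinges on this post about the vertical. At arm angle a (joint gauge_beam) the arm points outward from the post along the stand's own +x turned by -a about z (clockwise from above).
- gauge_beam (a joint): Swing angle of the arm, rad: 0 fully parked away from the figure, growing clockwise seen from above; 1.40 is the hard stop (a brass block on the post's collar), where the arm points at the figure. It turns stiffly (0.3 N m plus 0.8 N m per rad/s) and stays where it is left. Push it with shut fingers or grip it from above.
- outer_side (a point): Point on the arm's outer side face (facing away from the figure; push here to swing in), 165 mm from the post's axis, 161 mm above the bench. x points outward along the arm, y square off this face, z up. The arm is a level aluminium channel 36 mm wide, its top 172 mm and underside 150 mm above the bench, reaching 322 mm from the post's axis.
- grip (a point): Centre of the black sliding grip (44 mm along the arm, 28 mm wide, 46 mm high, from 172 to 218 mm above the bench) at the button's height, 202 mm above the bench; it stands 95 mm from the post's axis plus the slide's reading. x points outward along the arm, y towards the button. Pinch it from above, fingers closing along y on button and pad, fingertips above the arm's top face.
- button_cap: Green round lock button, 18 mm across, in the grip's +y face (the outer side, away from the figure while parked). Origin on the grip's face, 14 mm from the arm's middle line, when out; the cap stands out about 5.5 mm. Pushing it in (along -y) releases the slide; let go, it springs out and its pawl locks the slide in 5 mm steps.
- lock_button (a joint): Travel of the lock button, m: about -0.001 out (locked), 0.0045 pressed level with the grip's face; the slide is free from 0.003 on. Its spring takes 10 N at the start and 13 N when level, so a pinch of 25 to 40 N holds it in.
- thumb_pad: Ribbed grey rubber pad, 32 x 30 mm, on the grip's -y face across from the button; 2 mm thick, its outer face 16 mm from the arm's middle line. Button and pad measure about 35.5 mm over all, 30 mm when squeezed.
- gauge_slide (a joint): Reading of the slide, m: how far grip and pointer are drawn out, 0 home to 0.165, marked every 10 mm on the arm's top. Locked it holds over 20 N; with the button in, it runs freely against a light return spring (2 to 4 N, pulling home). The pointer is a thin steel rod with a brass tip, rigid with the grip; tip 365 mm from the post's axis plus this reading, 162 mm above the bench.
- set_marker (a joint): Reading, m, at which the red marker is clipped on the scale (same zero and direction as gauge_slide): the wanted reading is gauge_slide equal to this. It stands stiffly by friction; do not move it.
- marker_line (a point): The white line across the red marker (a tab 10 mm along the arm, standing out 15 mm from its -y side) where it meets the edge of the arm's top face, 172 mm above the bench; x points outward along the arm.
- index (a point): Reading edge of the grip: the front end of the small black tongue at the foot of the grip, 28 mm outward from the grip's centre and 14 mm to its -y side, 172 mm above the bench. It must come level with marker_line, measured along the arm.
- figure: Unfinished grey-green clay figure on a 130 mm square board, about 290 mm high and 2.4 kg, loose on the banding wheel; origin under its board, 46 mm above the bench. With the arm at its stop the pointer aims at it and ends 35 to 135 mm short of it. Leave alone.
- tool_tin: Loose dark tin of modelling tools, 76 mm across, 195 mm high with them; origin under its middle. Leave alone.
- sprayer: Loose white water bottle with blue cap, 64 mm across, 170 mm high; origin under its middle. Leave alone.
- bowl: Loose white bowl, 110 mm across, 50 mm high; origin under its middle. Leave alone.
- clay_lump: Loose lump of clay, 84 mm across, about 50 mm high; origin under its middle. Leave alone.
- maquette: Loose small clay sketch on a 60 mm board, about 106 mm high; origin under its middle. Leave alone.
- rib_tool: Loose flat wooden modelling tool, 205 mm long, lying on the bench; origin under its handle. Leave alone.

How it is judged:
On the way, in this order (a step that is already met when the one before it is completed fails the run):
1. the arm is swung in against its stop (within 0.04 rad) (value of joint gauge_beam above 1.36 rad), for 0.2 s.
2. the button is squeezed in between the fingers and the slide is drawn out past 50 mm, the arm still at its stop (value of joint gauge_beam above 1.36 rad and contact force between the fingers and button_cap above 3 N and contact force between the fingers and thumb_pad above 3 N and value of joint lock_button above 0.003 m and value of joint gauge_slide above 0.05 m), for 0.1 s.
At the end, for the whole second after the job is handed in: The arm is within 0.04 rad of its stop, the index within 4 mm of the marker's line and still, fingers pressing on both the button (in by over 3 mm) and the pad with over 3 N each, the gauge clear of the figure, the figure within 10 mm and all else within 20 mm of where it stood (value of joint gauge_beam above 1.36 rad and x of index in the frame of marker_line between -0.004 and 0.004 m and contact force between the fingers and button_cap above 3 N and contact force between the fingers and thumb_pad above 3 N and value of joint lock_button above 0.003 m and velocity of joint gauge_slide between -0.01 and 0.01 m/s and velocity of joint gauge_beam between -0.05 and 0.05 rad/s and not (contact force between gauge_stand and figure above 0.3 N) and distance of figure from where it was at the start of the episode below 0.01 m and distance of each of tool_tin, sprayer, bowl, clay_lump, maquette, rib_tool from where it was at the start of the episode below 0.02 m); the arm keeps its last pose, push and grip.
It fails at once if the gauge touches the clay figure (contact force between gauge_stand and figure above 0.3 N).
It fails at once if the figure is shifted by over 10 mm (distance of figure from where it was at the start of the episode above 0.01 m).
It fails at once if the red marker is pushed along the scale (velocity of joint set_marker above 0.015 m/s or velocity of joint set_marker below -0.015 m/s).
It fails at once if another thing on the bench is shifted by over 20 mm (distance of any of tool_tin, sprayer, bowl, clay_lump, maquette, rib_tool from where it was at the start of the episode above 0.02 m).
It also fails if it takes over 53 s, if anything falls off the work surface, if the arm or the gripper's body presses on something with over 40 N, if the wrist force passes 120 N, or if a joint passes its speed limit or range.

## Working session

There is one attempt and no reset: what is moved stays moved. The work goes in short steps, Python scripts to look and compute and a shell command to move; the robot and the scene stay as the last step left them, time stands still between calls to the robot, and variables do not carry over. Pictures are saved under pics/ and viewed, at most 11 in all, crops included, and the job is handed in when it is done.

```bash
mkdir -p pics; python3 - <<'E'
from station import env
import cv2,numpy as np
s=env.sense();print(s)
for n in("scene","top"):
    c=env.read_camera(n);cv2.imwrite(f"pics/{n}0.png",c["image"][:,:,::-1]);np.savez(f"{n}0.npz",**c)
    print(n,c["intrinsics"],c["world_to_cam"])
E
```

```text
{'clock': 0.0, 'joint_pos': array([-1.52209427e+00,  1.59036038e-01,  1.59819004e+00,  4.03996073e-06,
        1.38618218e+00, -2.10120887e-01]), 'qvel': array([ 0.00057178, -0.00075009, -0.00071693, -0.00022118, -0.00010887,
       -0.00148022]), 'joint_torque': array([ 1.34434202e-03, -3.85577881e+01, -3.22103977e+01,  7.01185176e-02,
        3.80187761e-02, -1.78184596e-04]), 'tcp_pos': array([ 0.14710631, -0.55523931,  0.21364735]), 'tool_rot': array([-3.13981781e+00, -3.82578032e-04,  2.58821856e-01]), 'wrist_force': array([-0.11012338, -0.93337979,  0.314462  ]), 'torque': array([ 0.06254691,  0.03144116, -0.06628986]), 'finger_force': 0.0, 'finger_gap': 0.09209689823170848}
scene [[441.81614009   0.         284.84837817]
 [  0.         441.81614009 208.83840213]
 [  0.           0.           1.        ]] [[ 0.76504538  0.64395926 -0.00469471 -0.51512314]
 [ 0.54371396 -0.64982275 -0.53113607 -0.15076595]
 [-0.34508072  0.40379062 -0.84727353  1.58069646]
 [ 0.          0.          0.          1.        ]]
top [[409.22248857   0.         272.64770585]
 [  0.         409.22248857 206.0461435 ]
 [  0.           0.           1.        ]] [[ 0.01385219 -0.99970937 -0.01973052  0.12586591]
 [-0.98578784 -0.01035    -0.16767593  0.58505746]
 [ 0.16742298  0.02177279 -0.98564471  1.08585093]
 [ 0.          0.          0.          1.        ]]
```

View pics/top0.png

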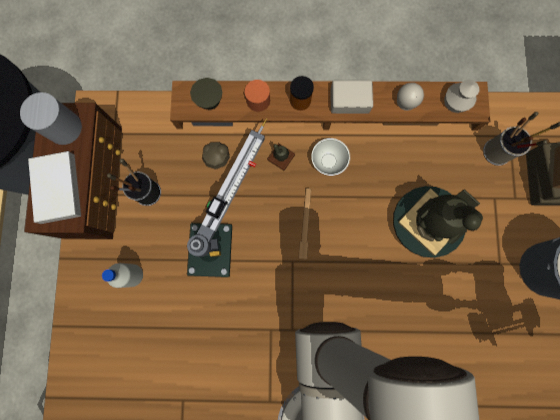

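View pics/scene0.png

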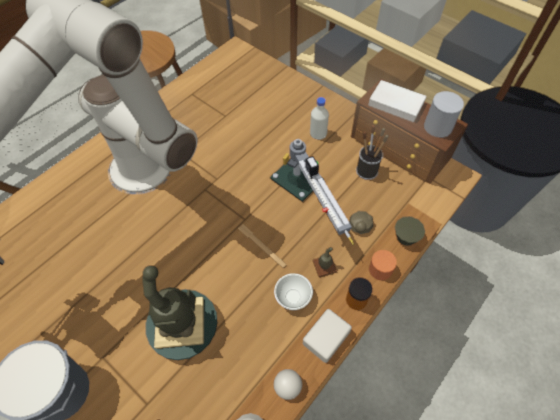

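The top view shows the post at about (199,243). The arm points up and right to about (260,133), with the red marker near (252,164), the button to the left of the grip at about (210,205), and the figure at about (435,215). The scene view agrees: post at (298,147), marker at (326,210).

```bash
cat > h.py <<'E'
import numpy as np,cv2
from station import env
def ray(c,u,v,z):
    K=c["intrinsics"];T=c["world_to_cam"];R=T[:3,:3];o=-R.T@T[:3,3]
    d=R.T@np.linalg.solve(K,[u,v,1.]);return (o+d*(z-o[2])/d[2])
def proj(c,p):
    q=c["world_to_cam"][:3,:3]@np.array(p)+c["world_to_cam"][:3,3];q=c["intrinsics"]@q;return q[:2]/q[2]
def mask(im,lo,hi,roi):
    h=cv2.cvtColor(im,cv2.COLOR_RGB2HSV);m=cv2.inRange(h,lo,hi);z=np.zeros_like(m);x0,y0,x1,y1=roi;z[y0:y1,x0:x1]=m[y0:y1,x0:x1];return z
E
python3 - <<'E'
from h import *
c=dict(np.load("top0.npz"));im=c["image"]
m=mask(im,(0,0,110),(180,70,255),(205,125,275,235))
n,l,st,ce=cv2.connectedComponentsWithStats(m)
for i in range(1,n):
    if st[i,4]>20:
        p=np.argwhere(l==i)[:,::-1].astype(np.float32);print(st[i],ce[i],cv2.minAreaRect(p))
for nm,lo,hi in(("red",(0,150,90),(6,255,255)),("green",(40,120,40),(85,255,255))):
    for cam in("top","scene"):
        cc=dict(np.load(cam+"0.npz"));roi=(190,120,275,250) if cam=="top" else (280,130,360,245)
        q=np.argwhere(mask(cc["image"],lo,hi,roi))[:,::-1]
        if len(q):print(nm,cam,len(q),q.mean(0),ray(cc,*q.mean(0),.172))
print("post",ray(c,199,243,.203))
s=dict(np.load("scene0.npz"));print("post s",ray(s,298,145,.203))
print("fig base",ray(c,430,222,.04),"head",ray(c,472,219,.32),"tin",ray(c,140,187,.1),"spray",ray(c,109,275,.17))
a=cv2.resize(im[120:285,180:290],None,fx=5,fy=5,interpolation=cv2.INTER_CUBIC)[:600]
b=cv2.resize(im[120:250,180:290],None,fx=4.5,fy=4.5,interpolation=cv2.INTER_CUBIC)
cv2.imwrite("pics/c1.png",b[:,:,::-1])
E
```

```text
[ 205  126   59  109 1324] [235.44712991 175.85725076] ((233.247314453125, 179.8662109375), (16.220108032226562, 122.11869812011719), 27.89727020263672)
[216 155   4   6  21] [217.28571429 157.57142857] ((217.5, 157.5), (5.0, 3.0), 90.0)
[209 199  11  15  94] [213.94680851 205.76595745] ((213.90005493164062, 205.7000274658203), (6.7082037925720215, 12.969193458557129), 26.56505012512207)
[223 226   6   6  26] [225.84615385 228.42307692] ((226.00001525878906, 228.50001525878906), (4.949747085571289, 4.949747085571289), 45.0)
red top 16 [252.25 164.  ] [0.66992413 0.18326899 0.172     ]
red scene 6 [325. 211.] [0.67338325 0.18122599 0.172     ]
green top 10 [207.7 204.3] [0.5655756  0.29185755 0.172     ]
post [0.4668763  0.30308205 0.203     ]
post s [0.47339903 0.302204   0.203     ]
fig base [ 0.54513048 -0.3023885   0.04      ] head [ 0.51477629 -0.28765601  0.32      ] tin [0.62338278 0.48998385 0.1       ] spray [0.38900284 0.52590059 0.17      ]
```

View pics/c1.png

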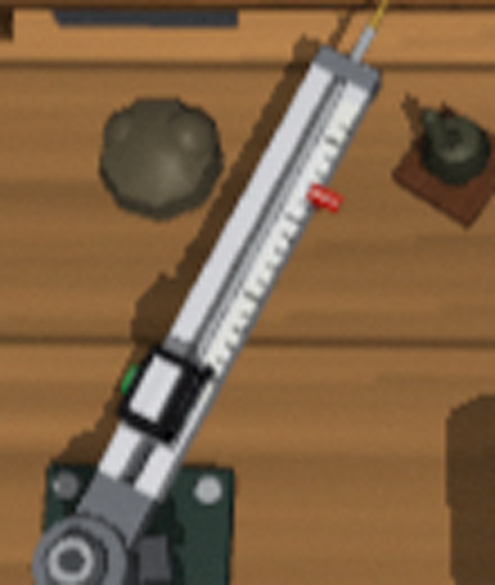

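The crop shows the arm from the post cap at crop (70,562) to the end cap around (350,62). The green button is on the left at (128,380), the red marker is at (325,198), and the index tongue is at the lower right of the grip at (210,370).

```bash
python3 - <<'E'
from h import *
c=dict(np.load("top0.npz"))
f=lambda u,v,z:ray(c,180+u/4.5-.4,120+v/4.5-.4,z)[:2]
P=f(70,562,.203);E=f(350,62,.172);M=f(314,192,.172);G=f(160,385,.218);T=f(211,369,.172)
d=E-P;L=np.linalg.norm(d);d/=L;n=np.array([-d[1],d[0]])
print("post",P,"end",E,"len",L,"ang",np.degrees(np.arctan2(d[1],d[0])))
for nm,q in(("marker",M),("grip",G),("tongue",T)):print(nm,q,(q-P)@d,(q-P)@n)
print("figdir",np.degrees(np.arctan2(-.30-P[1],.54-P[0])))
E
python3 -m handwheel '[[0,0,-1,-1],[0,0,-1,-1],[0,0,-1,-1],[0,0,-1,-1],[0,0,-1,-1],[0,0,-1,-1],[0,0,-0.5,-1],[0,0,0,-1]]' 46 20
python3 -m handwheel '[[0,0,0,-1],[0,0,0,-1],[0,0,0,-1],[0,0,0,-1],[0,0,0,-1],[0,0,0,-0.5]]'
```

```text
post [0.46323924 0.3120737 ] end [0.75081204 0.17194488] len 0.31989717249109645 ang -25.97910336388488
marker [0.67438148 0.19063105] 0.24300426880870513 -0.016681891793226877
grip [0.55576446 0.26559026] 0.10353765828775571 -0.0012564198419209483
tongue [0.57287638 0.24525765] 0.12782704997358682 -0.012038736317189888
figdir -82.8518002753702
clock: 1.1
tcp_pos: [0.1472, -0.5562, 0.411]
tool_rot: [-3.142, 0.002, 1.661]
wrist_force: [-0.3, -0.2, 1.1]
finger_gap: 0.0454
finger_force: 0.0
clock: 1.85
tcp_pos: [0.1471, -0.5557, 0.409]
tool_rot: [3.141, -0.001, 2.619]
wrist_force: [-0.4, 1.1, -0.8]
finger_gap: 0.0463
finger_force: 0.0
```

```bash
python3 -m handwheel '[[0,1,0,0],[0,1,0,0],[0,1,0,0],[0,1,0,0],[0,1,0,0],[0,1,0,0],[0,1,0,0],[0,1,0,0]]' |grep -v rot
python3 -m handwheel '[[0,1,0,0],[0,1,0,0],[0,1,0,0],[0,1,0,0],[0,1,0,0],[0,1,0,0],[0,1,0,0],[0,1,0,0]]'|grep -v rot
python3 -m handwheel '[[0,1,0,0],[0,1,0,0],[0,1,0,0],[0,1,0,0],[0,1,0,0],[0,1,0,0],[0,1,0,0],[0,1,0,0]]'|grep -v rot
python3 -m handwheel '[[0,1,0,0],[0,1,0,0],[0,1,0,0],[0,1,0,0],[0,1,0,0],[0,1,0,0],[0,0.7,0,-0.4],[0,0,0,0]]'
```

```text
clock: 2.85
tcp_pos: [0.2681, -0.3473, 0.4092]
wrist_force: [-0.2, -0.5, 0.5]
finger_gap: 0.046
finger_force: 0.0
clock: 3.85
tcp_pos: [0.3886, -0.1399, 0.4092]
wrist_force: [0.3, 0.3, 0.0]
finger_gap: 0.0459
finger_force: 0.0
clock: 4.85
tcp_pos: [0.5092, 0.0676, 0.4091]
wrist_force: [-0.1, -0.4, 0.1]
finger_gap: 0.0459
finger_force: 0.0
clock: 5.85
tcp_pos: [0.61, 0.2412, 0.4082]
tool_rot: [-3.14, -0.002, 2.686]
wrist_force: [-0.1, -0.5, -0.3]
finger_gap: 0.0461
finger_force: 0.0
```

```bash
python3 -m handwheel '[[0,0,1,0],[0,0,1,0],[0,0,1,0],[0,0,1,0],[0,0,1,0],[0,0,0,0]]' 60 20
python3 - <<'E'
from h import *
s=env.sense();c=env.read_camera("wrist");print(c["intrinsics"],c["hand_eye"],s["tcp_pos"],s["tool_rot"]);cv2.imwrite("pics/w1.png",c["image"][:,:,::-1])
E
```

```text
clock: 6.6
tcp_pos: [0.6081, 0.2392, 0.2566]
tool_rot: [-3.138, -0.005, 2.683]
wrist_force: [0.3, -0.5, 0.3]
finger_gap: 0.0597
finger_force: 0.0
[[356.66480866   0.         282.13941598]
 [  0.         356.66480866 205.53446433]
 [  0.           0.           1.        ]] [[-5.09085518e-04 -9.70966047e-01 -2.39216799e-01  6.53501830e-02]
 [ 9.99999798e-01 -5.85642866e-04  2.48953768e-04  6.82520654e-04]
 [-3.81821268e-04 -2.39216624e-01  9.70966148e-01 -1.69481724e-01]
 [ 0.00000000e+00  0.00000000e+00  0.00000000e+00  1.00000000e+00]] [0.60806569 0.23916544 0.25663887] [-3.13758315 -0.0047968   2.68306749]
```

View pics/w1.png

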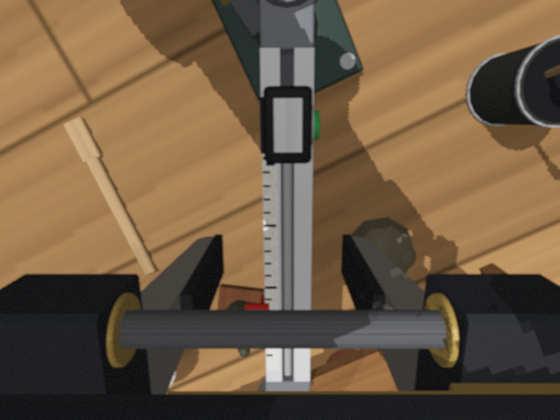

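The wrist view shows the arm vertical in the image at columns 265-312, about 4 mm right of tool centre. The grip is at (288,125), the button at (316,125), and the marker at (257,308). All are clear of the fingers at r = 165 mm.

```bash
python3 -m handwheel '[[0,0.13,0.4,0],[0,0,0.6,0],[0,0,0.6,0],[0,0,0.6,0],[0,0,0.6,0],[0,0,0.6,0],[0,0,0,0]]' 60 30
python3 -m handwheel '[[0,0,0,0],[0,0,0,0]]' 46 30
python3 - <<'E'
import numpy as np
P=np.array([.463,.312]);from station import env
s=env.sense();print(np.linalg.norm(s["tcp_pos"][:2]-P),np.degrees(np.arctan2(*(s["tcp_pos"][:2]-P)[::-1])))
E
```

```text
clock: 7.52
tcp_pos: [0.6105, 0.2436, 0.1552]
tool_rot: [-3.139, -0.003, 2.685]
wrist_force: [-0.0, 0.3, 0.5]
finger_gap: 0.0602
finger_force: 0.0
clock: 7.78
tcp_pos: [0.6125, 0.244, 0.1588]
tool_rot: [3.14, 0.002, 2.685]
wrist_force: [0.3, -0.7, 0.0]
finger_gap: 0.0461
finger_force: 0.0
0.164203488454298 -24.457939704509
```

```bash
python3 -m handwheel '[[0.013,-0.384,0,0.4],[0.013,-0.384,0,0.4],[0.013,-0.384,0,0.4],[0.013,-0.384,0,0.4],[0.013,-0.384,0,0.4],[0.013,-0.384,0,0.4]]'
python3 -m handwheel '[[0.013,-0.384,0,0.4],[0.013,-0.384,0,0.4],[0.013,-0.384,0,0.4],[0.013,-0.384,0,0.4],[0.013,-0.384,0,0.4],[0.013,-0.384,0,0.4]]'
python3 - <<'E'
import numpy as np
from h import *
P=np.array([.463,.312])
s=env.sense();print(np.linalg.norm(s["tcp_pos"][:2]-P),np.degrees(np.arctan2(*(s["tcp_pos"][:2]-P)[::-1])))
c=env.read_camera("wrist");cv2.imwrite("pics/w2.png",c["image"][:,:,::-1])
E
```

```text
clock: 8.52
tcp_pos: [0.5711, 0.19, 0.1588]
tool_rot: [3.137, 0.003, 2.263]
wrist_force: [4.9, 1.3, -3.2]
finger_gap: 0.0464
finger_force: 2.3
clock: 9.28
tcp_pos: [0.5108, 0.1571, 0.1591]
tool_rot: [3.136, 0.002, 1.844]
wrist_force: [5.9, -0.9, -1.6]
finger_gap: 0.0459
finger_force: 2.3
0.16206735137724185 -72.84897288658895
```

View pics/w2.png

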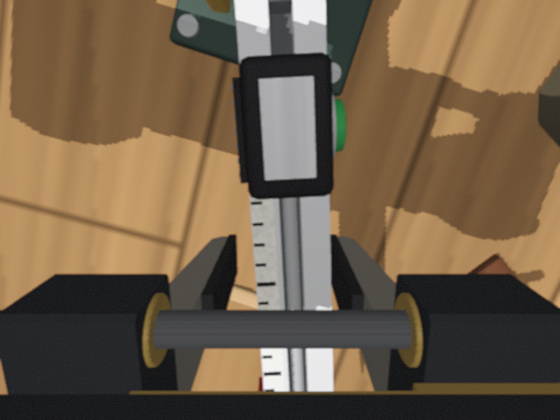

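The view shows the outer (right) finger pushing the arm. The grip is at (288,125) and the button is still out at (340,125). I'll continue in smaller steps until the stop shows up in the force.

```bash
python3 -m handwheel '[[0.007,-0.2,0,0.2],[0.007,-0.2,0,0.2],[0.007,-0.2,0,0.2],[0.007,-0.2,0,0.2]]'
python3 -m handwheel '[[0.005,-0.1,0,0.1],[0.005,-0.1,0,0.1]]'
python3 -m handwheel '[[0.005,-0.1,0,0.1],[0.005,-0.1,0,0.1]]'
```

```text
clock: 9.82
tcp_pos: [0.4852, 0.1532, 0.1581]
tool_rot: [3.14, 0.0, 1.705]
wrist_force: [3.3, -0.7, 1.4]
finger_gap: 0.0462
finger_force: 1.7
clock: 10.07
tcp_pos: [0.4821, 0.1536, 0.1577]
tool_rot: [3.133, -0.001, 1.671]
wrist_force: [22.3, 3.6, -12.8]
finger_gap: 0.0462
finger_force: 11.0
clock: 10.32
tcp_pos: [0.4818, 0.1542, 0.1577]
tool_rot: [3.118, -0.004, 1.636]
wrist_force: [47.2, 9.2, -31.6]
finger_gap: 0.0459
finger_force: 23.4
```

```bash
python3 -m handwheel '[[0,0.2,0,0],[0,0.1,0,0],[0,0,0,0]]' 60 30
python3 -m handwheel '[[0,0,-0.6,0],[0,0,-1,0],[0,0,-1,0],[0,0,-1,0],[0,0,-0.4,0],[0.3,0,0,0],[0,0,0,0]]' 75 30
cat > w.py <<'E'
from h import *
import sys
from scipy.spatial.transform import Rotation as Ro
s=env.sense();c=env.read_camera("wrist");cv2.imwrite("pics/%s.png"%sys.argv[1],c["image"][:,:,::-1])
np.savez(sys.argv[1]+".npz",**c,p=s["tcp_pos"],e=s["tool_rot"])
T=np.eye(4);T[:3,:3]=Ro.from_euler("xyz",s["tool_rot"]).as_matrix();T[:3,3]=s["tcp_pos"];c["world_to_cam"]=np.linalg.inv(T@c["hand_eye"])
np.savez(sys.argv[1]+".npz",**c);print(s["tcp_pos"],s["tool_rot"])
E
python3 w.py w3
```

```text
clock: 10.7
tcp_pos: [0.4809, 0.1532, 0.1568]
tool_rot: [-3.139, -0.0, 1.638]
wrist_force: [-1.0, 0.2, -0.4]
finger_gap: 0.0597
finger_force: 0.0
clock: 11.58
tcp_pos: [0.4806, 0.1627, 0.2763]
tool_rot: [-3.139, -0.0, 1.639]
wrist_force: [0.1, -0.5, 0.3]
finger_gap: 0.075
finger_force: 0.0
[0.48063133 0.16267308 0.27627126] [-3.13911961e+00 -1.42395991e-04  1.63852364e+00]
```

View pics/w3.png

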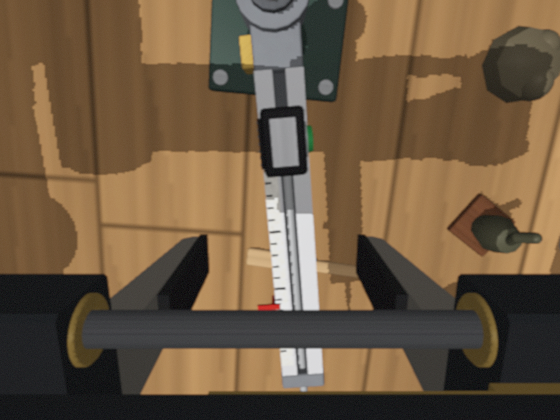

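The wrist view shows the arm slightly tilted in the image, from (279,70) to (303,378). The grip top is centred at about (284,141), the button is at (309,138), and the marker is at (268,307).

```bash
python3 - <<'E'
from h import *
c=dict(np.load("w3.npz"))
f=lambda u,v,z:ray(c,u,v,z)[:2]
A=f(279.5,75,.172);E=f(303,381,.172);d=E-A;d/=np.linalg.norm(d);n=np.array([-d[1],d[0]])
P=E-.322*d;print("dir",np.degrees(np.arctan2(d[1],d[0])),"P",P,"E",E)
m=mask(c["image"],(0,150,90),(8,255,255),(240,280,300,312));q=np.argwhere(m)[:,::-1];print(len(q),q.min(0),q.max(0),q.mean(0))
for nm,u,v,z in(("grip",284,141,.218),("marker",*q.mean(0),.172),("post",271,-2,.203)):
    x=f(u,v,z);print(nm,x,(x-P)@d,(x-P)@n)
b=cv2.resize(c["image"][60:320,220:340],None,fx=2.3,fy=2.3,interpolation=cv2.INTER_CUBIC);cv2.imwrite("pics/c3.png",b[:,:,::-1])
E
```

```text
dir -81.60201682080486 P [0.46465247 0.31994506] E [0.51167999 0.00139771]
127 [258 299] [278 310] [267.96850394 306.75590551]
grip [0.47973473 0.21521293] 0.10581187627670834 -0.00037539990530039037
marker [0.47600576 0.07298132] 0.2459737902899784 -0.02483705814465095
post [0.46598334 0.30001722] 0.01990853603452249 -0.0015938232023132472
```

View pics/c3.png

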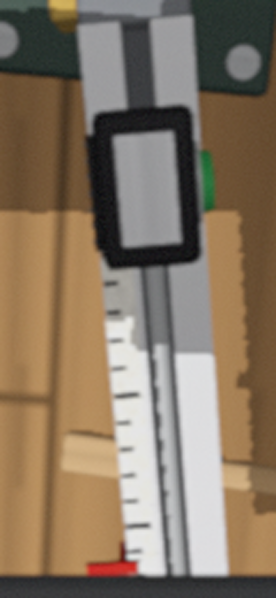

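```bash
python3 -m handwheel '[[0.9,0.05,0,-0.22],[0.85,0.1,0,-0.22],[0,0,0,0]]'
python3 -m handwheel '[[0,0,0.6,0],[0,0,0.6,0],[0,0,0.6,0],[0,0,0.6,0],[0,0,0.6,0],[0,0,0,0]]'
python3 w.py w4
```

```text
clock: 12.0
tcp_pos: [0.4807, 0.2157, 0.2763]
tool_rot: [-3.139, 0.0, 1.716]
wrist_force: [0.9, -0.6, -0.9]
finger_gap: 0.075
finger_force: 0.0
clock: 12.75
tcp_pos: [0.4803, 0.2145, 0.1856]
tool_rot: [-3.138, 0.0, 1.714]
wrist_force: [-0.6, 0.5, -0.7]
finger_gap: 0.075
finger_force: 0.0
[0.4802951  0.21450831 0.18555129] [-3.13794506e+00  1.69882735e-04  1.71433752e+00]
```

View pics/w4.png

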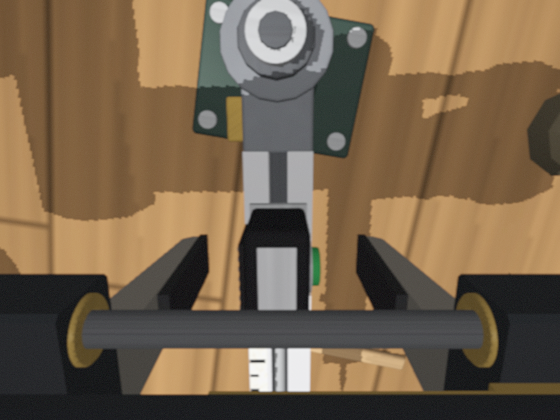

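The fingers straddle the grip, with the button at (316,265) on the grasp row and the grip centre about 2 mm left of the tool centre. I'll re-centre and pinch.

```bash
python3 -m handwheel '[[0,-0.08,0.05,0],[0,0,0,0]]' 45 32
python3 -m handwheel '[[0,0,0,0],[0,0,0,0],[0,0,0,0],[0,0,0,0]]' 20 32
python3 -m handwheel '[[0,0,0,0],[0,0,0,0],[0,0,0,0]]' 20 32
```

```text
clock: 13.05
tcp_pos: [0.4794, 0.2146, 0.1868]
tool_rot: [3.14, -0.0, 1.714]
wrist_force: [-0.6, -0.1, -0.9]
finger_gap: 0.057
finger_force: 0.0
clock: 13.55
tcp_pos: [0.4781, 0.2147, 0.1863]
tool_rot: [-3.139, -0.0, 1.716]
wrist_force: [-5.0, 0.0, 3.4]
finger_gap: 0.0298
finger_force: 32.1
clock: 13.92
tcp_pos: [0.4781, 0.2147, 0.1863]
tool_rot: [-3.139, -0.0, 1.716]
wrist_force: [-4.5, -0.7, 3.9]
finger_gap: 0.03
finger_force: 32.1
```

```bash
python3 -m handwheel '[[0,-0.1,0,0],[0,-0.05,0,0],[0,0,0,0]]'
python3 -m handwheel '[[-0.1,-0.02,0,0],[-0.2,0,0,0],[-0.2,0,0,0],[0,0,0,0]]'
```

```text
clock: 14.3
tcp_pos: [0.477, 0.2145, 0.1864]
tool_rot: [3.135, -0.001, 1.714]
wrist_force: [11.4, 4.9, -4.9]
finger_gap: 0.0298
finger_force: 32.0
clock: 14.8
tcp_pos: [0.4793, 0.199, 0.1864]
tool_rot: [3.134, -0.001, 1.713]
wrist_force: [12.7, 3.3, -6.5]
finger_gap: 0.0298
finger_force: 32.0
```

```bash
python3 -m handwheel '[[-0.2,0,0,0],[-0.3,0,0,0],[-0.3,0,0,0],[-0.3,0,0,0],[-0.3,0,0,0],[-0.3,0,0,0],[-0.2,0,0,0],[0,0,0,0]]'
python3 -m handwheel '[[-0.3,0,0,0],[-0.2,0,0,0],[0,0,0,0]]'
python3 - <<'E'
from h import *
for n in("scene","top"):
    c=env.read_camera(n);np.savez(n+"5.npz",**c);a=ray;u,v=proj(c,(.49,.1,.18)).astype(int);print(n,u,v)
    b=c["image"][v-40:v+40,u-50:u+50];b=cv2.resize(b,None,fx=4,fy=4,interpolation=cv2.INTER_CUBIC);globals()[n]=b
cv2.imwrite("pics/c5.png",np.hstack([scene,top])[:,:,::-1])
E
python3 w.py w5
```

```text
clock: 15.8
tcp_pos: [0.4877, 0.1428, 0.1863]
tool_rot: [3.133, -0.001, 1.713]
wrist_force: [16.0, 3.9, -7.9]
finger_gap: 0.03
finger_force: 32.0
clock: 16.18
tcp_pos: [0.4899, 0.128, 0.1864]
tool_rot: [3.133, -0.001, 1.713]
wrist_force: [15.7, 4.2, -7.9]
finger_gap: 0.0302
finger_force: 32.0
scene 258 193
top 284 235
[0.48993363 0.12813566 0.18636985] [ 3.13269440e+00 -8.42725500e-04  1.71339637e+00]
```

View pics/c5.png

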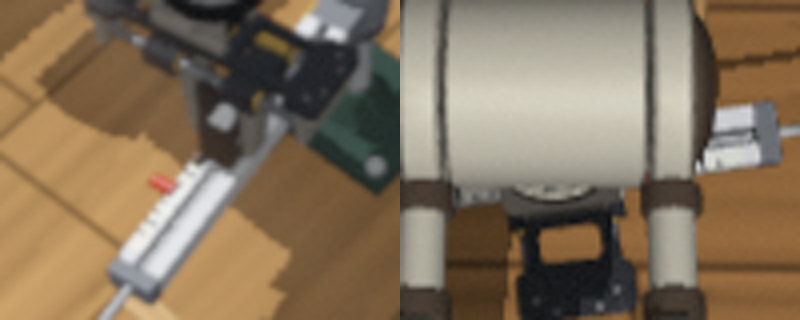

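The scene crop shows the red marker at crop (160,184), the arm end at (135,282) and the gripped grip near (225,130). The top view is hidden by the robot. I'll combine several measures of the remaining gap.

```bash
python3 - <<'E'
from h import *
from scipy.spatial.transform import Rotation as Ro
t=np.array([.48993,.12814]);a=np.radians(-81.8);d=np.array([np.cos(a),np.sin(a)]);n=np.array([-d[1],d[0]])
c=dict(np.load("scene5.npz"))
m=mask(c["image"],(0,100,90),(8,255,255),(235,185,270,215));q=np.argwhere(m)[:,::-1];print(len(q),q.mean(0))
h=cv2.cvtColor(c["image"],cv2.COLOR_RGB2HSV)
M=ray(c,*q.mean(0),.172)[:2];print("scene marker",M,"rel",(M-t)@d,(M-t)@n,"gap",(M-t)@d-.028)
E=ray(c,208+135/4-.4,153+281/4-.4,.172)[:2];print("end rel",(E-t)@d,(E-t)@n)
# w4 button along arm vs TCP ; w3 tongue, ticks
w=dict(np.load("w4.npz"));t4=np.array([.4803,.2145]);m=mask(w["image"],(45,100,40),(85,255,255),(300,240,330,300));q=np.argwhere(m)[:,::-1]
g=ray(w,(q[:,0].min()+q[:,0].max())/2,(q[:,1].min()+q[:,1].max())/2,.202)[:2];print("button vs tcp",(g-t4)@d,(g-t4)@n)
w=dict(np.load("w3.npz"));t4=np.array([.4781,.2147])
f=lambda u,v,z:(ray(w,220+u/2.3-.3,60+v/2.3-.3,z)[:2]-t4)
for nm,u,v,z in(("tongue",100,250,.172),("t10",110,284,.172),("t50",127,395,.172),("t100",138,525,.172),("redtop",130,562,.172),("gripback",143,112,.218),("gripfront",155,262,.218)):
    print(nm,f(u,v,z)@d,f(u,v,z)@n)
b=c["image"][168:218,230:300];cv2.imwrite("pics/c6.png",cv2.resize(b,None,fx=8,fy=8,interpolation=cv2.INTER_CUBIC)[:,:,::-1])
E
```

```text
15 [247.86666667 198.46666667]
scene marker [0.47306188 0.07018565] rel 0.05495595597354852 -0.024961629001177422 gap 0.02695595597354852
end rel 0.13326133744774296 0.006277050948448925
button vs tcp -0.00019143481192939238 0.017181233549837558
tongue 0.022108649493408284 -0.015905533444060326
t10 0.03387281873772688 -0.013552615095811911
t50 0.0735595832131897 -0.010991066287455638
t100 0.12334404176678822 -0.010998420464961958
redtop 0.1379643592388057 -0.015091825969688952
gripback -0.020129806875691336 0.0018622022064761449
gripfront 0.020504452834930225 0.002131424125139551
```

View pics/c6.png

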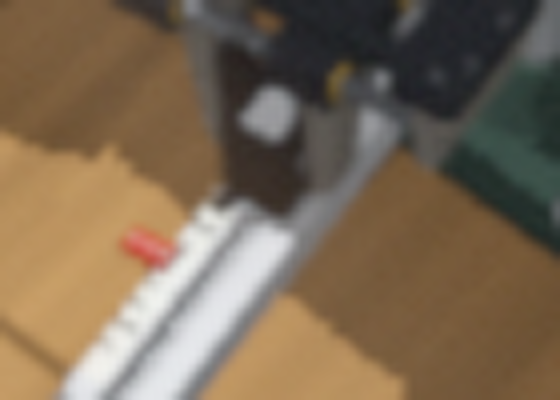

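```bash
python3 -m handwheel '[[-0.2,0,0,0],[-0.2,0,0,0],[-0.2,0,0,0],[-0.2,0,0,0],[-0.1,0,0,0],[0,0,0,0],[0,0,0,0]]'
python3 - <<'E'
from h import *
s=env.sense();t=s["tcp_pos"][:2];a=np.radians(-81.8);d=np.array([np.cos(a),np.sin(a)]);n=np.array([-d[1],d[0]])
print("moved",(t-[.4899,.1281])@d,(t-[.4899,.1281])@n)
im=[]
for i in range(6):
    c=env.read_camera("scene");im.append(c["image"].astype(float))
print(abs(im[0]-im[5]).max())
c["image"]=np.mean(im,0).round().astype(np.uint8)
np.savez("scene7.npz",**c)
m=mask(c["image"],(0,100,90),(8,255,255),(235,185,270,215));q=np.argwhere(m)[:,::-1]
M=ray(c,*q.mean(0),.172)[:2];print(len(q),q.mean(0),"gap",(M-t)@d-.028)
b=c["image"][178:213,230:280];cv2.imwrite("pics/c7.png",cv2.resize(b,None,fx=12,fy=12,interpolation=cv2.INTER_CUBIC)[:,:,::-1])
E
```

```text
clock: 17.2
tcp_pos: [0.4939, 0.1016, 0.1864]
tool_rot: [3.132, -0.001, 1.714]
wrist_force: [16.1, 4.7, -8.6]
finger_gap: 0.0298
finger_force: 32.0
moved 0.026775618338492735 0.00016472867349369048
26.0
17 [248.29411765 198.52941176] gap -0.0003337691851166176
```

View pics/c7.png

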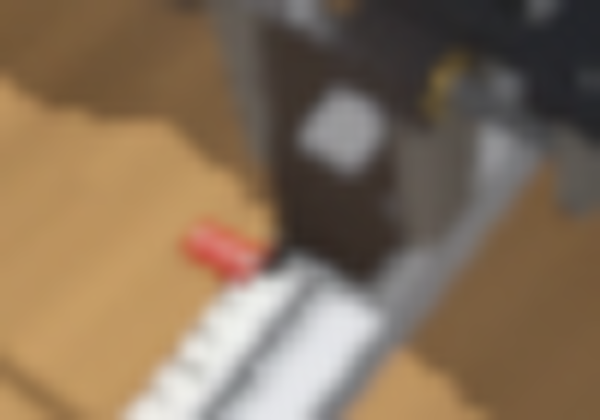

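The white marker line, from (205,240) to (255,262), meets the arm's edge at the front end of the tongue, at about (268,266). The index is level with the marker, and the grip is still squeezed to 30 mm at 32 N. I'm handing it in.

```bash
python3 -c "
from station import env
print(env.hand_in())"
```

```text
the job is handed in; nothing more can be done
None
```

I handed the job in, but no verdict came back: at hand-in the arm was pressed against its stop, the grip pinched at 32 N with the button squeezed in, and the index measured within about 1 mm of the red marker's line.

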